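# Inspect a round flask and hold it down in a sprung ring cradle

### The arm

A 7-joint arm with a two-finger parallel gripper is mounted at the origin on the work surface. World frame = base frame: x ahead of the robot, y to its left, z up, the work surface at z = 0. Lengths are in m, angles in rad, forces in N, time in s.
With the tool pointing down it reaches from about 0.425 to 0.825 m from the base axis. Payload 3.6 kg.
Tool frame: the origin (TCP) lies at the very end of the fingers, on their centre line; the grasp point (between the pads) lies 19 mm behind it; z points along the fingers, y is the line along which they close (so a half turn about z gives the same grasp; the last joint's range is limited). The gripper opens to 93 mm and grips with 3 to 60 N. Pads are 15 mm wide; open, the fingers measure 128 mm over their backs; the gripper's body (75 mm by 188 mm) begins 65 mm behind the grasp point.
Start: joints at [1.101, 0.615, -0.013, 1.423, 0.008, 1.103, -0.04], TCP at [0.279, -0.587, 0.219] pointing down, gripper open.
Joint ranges: [-3.12, 3.12], [-0.3, 2.06], [-1.34, 1.32], [0.26, 2.42], [-1.36, 4.5], [0.01, 1.98], [-2.84, 2.84]. Speed limits (rad/s): [2.79, 2.79, 3.14, 3.14, 3.14, 3.14, 3.14].

### API

Orientations are given as a unit quaternion [w, x, y, z].
In Python, from workcell import arm gives the robot as it stands.
- The arm moves only by the shell command python3 -m jog 'ROWS' [OPENING] [FORCE]. ROWS is JSON, a list of rows, each a list of 6 numbers: the shift along the tool's x, y, z each as a share of 0.25 m, from -1 to 1, then the turn, a rotation vector about the tool's x, y, z each as a share of 1.5 rad, from -1 to 1. A call has 1 to 8 rows; each row is the pose to reach, as a shift and turn from the pose commanded when the call began, along the tool's axes at that moment; what a row does not reach only later rows make up. A row lasts 1/8 s, in which the tool goes at most 62.5 mm and 10.7 degrees, less where a joint would pass 70% of its speed; a pose out of reach is approached as far as the arm can. A call with a number of a shift or a turn outside -1 to 1 is refused whole. A call with a gripper value outside its range is refused whole. OPENING is the opening, from 0 (shut) to 1 (fully open), set as the call begins (- or left out, the last holds). The fingers move at their own pace and stop on an object; FORCE is the grip in N (left out, the last holds). Time passes only in rows, so rows that repeat a pose let the fingers close. It gives the time, the measured TCP pose, the force, the opening and the grip force at its end, in the units of the state.
- arm.sense(): the state, without advancing time (a new reading comes with each control period).
- arm.get_image(name): name is "side" or "top" or "wrist"; returns a dict with "pixels" (384x512x3 uint8, blue, green, red), "fovy" (degrees; the focal length in pixels is half the picture's height over the tangent of half this angle, whatever the lens; pixels are square), "cx", "cy" (the principal point, pixels), "view" (4x4, takes a point from world to camera coordinates). Camera axes: x right, y up, looking along -z (the intrinsics and any distortion apply to the point x, -y, -z); pixel columns grow to the right and rows downward; lengths in m; the calibration is good to about 2 mm. The wrist camera is an equidistant fisheye: a pixel r from the principal point sees the ray r / f radians off the axis. A picture is of the moment at which its call begins. There is no depth.
- arm.job_done(): hands the job in; it is judged then, once.
Trained networks look in the newest picture that a camera, given by its name, has taken for a name from the list of things; names that differ only in an ending like _2 or _b are one class to them, and where a whole thing is asked for, a point or a joint stands for the part that bears it (a point fixed in the world has none). Each returns a list of dicts, best first, with "score" (0 to 1); they miss things now and then, are a little off and sometimes report something else, mostly with a low value. They report only what shows in the picture. A call takes as long as a camera call. They do not tell look-alikes from the thing itself.
- arm.regions_of(camera, target): "pixels" (384x512 bool, what is visible of it) and "extent" ([left, top, width, height] in pixels, round what is visible of it).
The state is a dict: "time": time; "joint_pos": joint angles; "joint_velocities": joint speeds; "joint_torque": joint torques, N m; "position": TCP position; "eef_rot": TCP orientation; "contact_force": force on the tool from outside, world axes, zero at the start; "wrist_torque": the same for the moment, N m; "width": finger opening in m; "grasp_force": force on a finger pad.
Only numpy, scipy, OpenCV 4.12 (cv2) and the standard library are available. Lean on these libraries where they do the work, as an engineer would, in place of code of your own. Each camera call takes 0.05 s, during which the arm holds its last target. There are 200 camera calls.

### The job

Take the round-bottomed flask by its neck and lift it well clear of its cork ring (10 cm or so), tip it over to about 40 degrees in any direction and keep it so for a second so that its bottom can be inspected, and bring it back upright while still in the air. Then set it upright in the ring of the sprung cradle and gently press it down until the ring's red pointer is in the green band of the scale post; finish while holding it there, fingers on the flask and the springs compressed. Leave the bottles around it alone.

Things in the scene. Friction and masses are not known exactly. Their poses are not given: they have to be found in the camera images.
- flask_neck (a point): point to grasp the round clear-glass flask: on its axis, half-way up the bare neck, 106 mm above its underside; z is the flask's axis, up out of its mouth. The neck is a cylinder 28 mm in diameter, from 78 to 122 mm above the underside; above it a rim 34 mm wide up to 128 mm and a fixed blue stopper 31 mm wide up to 143 mm. Grip firmly, about 40 N
- flask_bulb (a point): centre of the flask's round bulb (84 mm in diameter), on the flask's axis, 42 mm above its underside and 64 mm below flask_neck; z is the flask's axis, up
- flask: the whole round flask, 143 mm tall, about 0.25 kg (varies by a quarter or so), heavy at the bottom, so it can swing about the line between the fingers if gripped loosely; origin at its underside, z its axis, up out of its mouth
- cork_ring: the fixed cork ring in which the flask starts: 100 mm outside, 64 mm hole, 28 mm tall; origin at the centre of its underside, on the bench. The flask's bulb sits in the hole with its underside 12 mm above the bench (neck grasp point 118 mm above it)
- cradle: the sprung cradle, fixed: a round grey foot 160 mm wide, 12 mm thick, with three dark sleeves; at its own +x side, 70 mm from the middle, a white scale post 22 mm wide, 86 mm tall, with a green band (53.5 to 63.5 mm above the bench). Over the foot an aluminium ring floats on three springs. Origin: centre of the foot's underside, z up
- cradle_ring (a joint): how far the ring is pressed down, in m: 0 at rest (top), 0.024 at the bottom stop. The ring's red pointer beside the scale post is in the green band from 0.011 to 0.021, mid-band at 0.016. The springs need about 4 N to start moving and 0.4 N more per mm: about 10 N at 16 mm, 14 N at the bottom; let go, the ring rises again
- ring_seat (a point): the centre of the ring's upper rim, 78 mm above the bench at rest; it goes down with the ring. The ring is a 45 degree funnel, about 78 mm wide inside at this rim and narrowing downwards; the flask's bulb, seated in it, has its centre about 21 mm above this point (neck grasp point about 85 mm above it)
- amber_a: bystander: amber reagent bottle without a label, black cap, 68 mm in diameter, 140 mm tall; origin at the centre of its underside
- amber_b: bystander: amber reagent jar with a paper label and black cap, 68 mm in diameter, 140 mm tall; origin at the centre of its underside
- white_bottle: bystander: white plastic bottle with blue cap, 62 mm in diameter, 120 mm tall; origin at the centre of its underside
- dropper: bystander: small clear dropper bottle with a red rubber bulb, 44 mm in diameter, 93 mm tall; origin at the centre of its underside
Mind the look-alikes: they are no part of the job. Of the things that look like the cork_ring, the smaller one is meant.

How it is judged:
On the way, in this order (a step that is already met when the one before it is completed fails the run):
1. the flask, held in the air, is tipped to about 40 degrees (30 to 50) for half a second, its bulb's centre at least 125 mm above the bench (angle between flask_neck's own z axis and vertical between 0.524 and 0.873 rad and height (world z) of flask_bulb above 0.125 m and contact force between flask and cork_ring below 0.2 N and contact force between the fingers and flask above 1 N), for 0.5 s.
2. the flask is brought back upright (within 8 degrees) while still held in the air, clear of the cradle (angle between flask_neck's own z axis and vertical below 0.14 rad and height (world z) of flask_bulb above 0.105 m and contact force between flask and cradle below 0.1 N and contact force between the fingers and flask above 1 N), for 0.2 s.
3. the flask sits upright in the cradle's ring and is pressed down so that the pointer is in the green band (ring 10 to 22 mm down) (value of joint cradle_ring between 0.01 and 0.022 m and contact force between flask and cradle above 5 N and z of flask_bulb in the frame of ring_seat between 0.014 and 0.028 m and horizontal distance between flask_bulb and ring_seat below 0.006 m and angle between flask_neck's own z axis and vertical below 0.14 rad and contact force between the fingers and flask above 1 N), for 0.5 s.
At the end, for the whole second after the job is handed in: The fingers are on the flask, which sits upright (within 8 degrees) and centred (within 6 mm) in the cradle's ring and pushes it with more than 5 N; the ring is held 10 to 22 mm down, at rest (all of step 3 and linear speed of flask below 0.02 m/s); the arm keeps its last pose, push and grip.
It fails at once if a bystander bottle is moved more than 30 mm or tipped over (distance of any of amber_a, amber_b, white_bottle, dropper from where it was at the start of the episode above 0.03 m or angle between any of amber_a, amber_b, white_bottle, dropper's own z axis and vertical above 0.5 rad).
It fails at once if the flask is rammed into the cradle with more than 30 N (contact force between flask and cradle above 30 N).
It also fails if it takes over 61 s, if anything falls off the work surface, if the arm or the gripper's body presses on something with over 40 N, if the wrist force passes 120 N, or if a joint passes its speed limit or range.

## Working session

There is one attempt and no reset: what is moved stays moved. The work goes in short steps, Python scripts to look and compute and a shell command to move; the robot and the scene stay as the last step left them, time stands still between calls to the robot, and variables do not carry over. Pictures are saved under pics/ and viewed, at most 10 in all, crops included, and the job is handed in when it is done.

```bash
mkdir -p pics; ls
cat > h.py <<'E'
import numpy as np,cv2
from workcell import arm
def ray(im,u,v,fish=False):
    f=384/2/np.tan(np.radians(im["fovy"])/2); V=np.array(im["view"])
    x=(u-im["cx"])/f;y=(v-im["cy"])/f
    if fish:
        r=np.hypot(x,y); s=np.sin(r)/r if r>1e-9 else 1; d=np.array([x*s,-y*s,-np.cos(r)])
    else: d=np.array([x,-y,-1.])
    R=V[:3,:3]; o=-R.T@V[:3,3]; d=R.T@d
    return o,d/np.linalg.norm(d)
def atz(im,u,v,z,fish=False):
    o,d=ray(im,u,v,fish); return o+d*(z-o[2])/d[2]
def tri(*rs):
    A=sum(np.eye(3)-np.outer(d,d) for o,d in rs); b=sum((np.eye(3)-np.outer(d,d))@o for o,d in rs)
    return np.linalg.solve(A,b)
E
python3 - <<'E'
from h import *
ims={}
for c in("side","top"):
    im=arm.get_image(c); ims[c]=im; cv2.imwrite(f"pics/{c}0.png",im["pixels"])
    V=np.array(im["view"]); print(c,[k for k in im],im["fovy"],-V[:3,:3].T@V[:3,3])
    for t in("flask","cork_ring","cradle","amber_a","white_bottle","dropper"):
        for r in arm.regions_of(c,t): print(t,round(r["score"],2),r["extent"],r["pixels"].sum())
E
```

```text
pics
side ['pixels', 'fovy', 'cx', 'cy', 'view'] 43.53804080020437 [0.33237161 1.05268561 1.05027421]
flask 0.94 [264.8, 199.9, 36.9, 42.8] 802
cork_ring 0.81 [274.0, 178.3, 42.3, 37.0] 882
cork_ring 0.69 [268.4, 229.7, 38.1, 28.7] 391
cradle 0.68 [268.6, 229.6, 37.2, 28.4] 423
cradle 0.56 [301.0, 130.2, 50.7, 41.4] 1523
amber_a 0.87 [199.3, 191.7, 26.1, 45.8] 872
amber_a 0.65 [219.4, 144.3, 25.5, 48.3] 943
white_bottle 0.76 [237.6, 123.9, 18.1, 35.2] 419
dropper 0.88 [264.6, 277.8, 17.2, 33.6] 394
top ['pixels', 'fovy', 'cx', 'cy', 'view'] 50.960863078331975 [0.54143117 0.10503877 1.07928978]
flask 0.68 [361.0, 225.5, 48.2, 53.0] 1062
flask 0.62 [208.7, 218.1, 32.2, 32.6] 866
cork_ring 0.87 [269.9, 204.6, 49.7, 52.1] 1264
cork_ring 0.58 [209.7, 211.8, 34.3, 36.6] 234
cradle 0.87 [354.7, 223.5, 56.6, 58.4] 2880
amber_a 0.71 [286.9, 135.8, 29.3, 29.9] 756
amber_a 0.69 [210.6, 137.0, 26.7, 32.2] 663
white_bottle 0.94 [344.9, 131.8, 30.9, 33.9] 652
dropper 0.86 [138.4, 230.8, 18.5, 18.2] 305
```

Run:
```python
import cv2,numpy as np
a=cv2.imread("pics/side0.png")[90:330,150:410];b=cv2.imread("pics/top0.png")[100:340,110:450]
cv2.imwrite("pics/crop1.png",np.vstack([cv2.resize(np.hstack([a,b])[:, :600],(800,320),interpolation=3)]))
cv2.imwrite("pics/both.png",np.hstack([cv2.resize(a,(400,370)),cv2.resize(b,(400,283)) if 0 else cv2.resize(b,(400,370))]))
```

```text
(no output)
```

View pics/crop1.png

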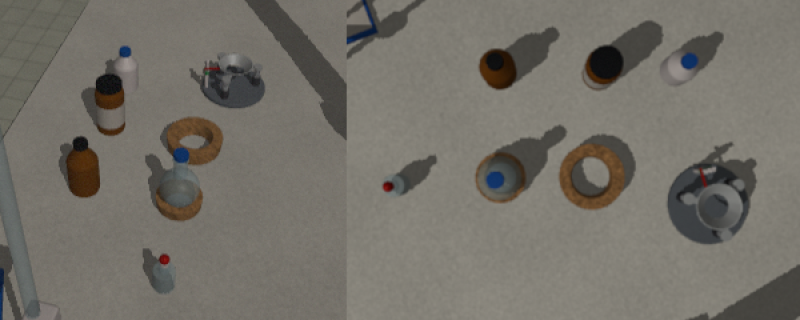

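View pics/top0.png

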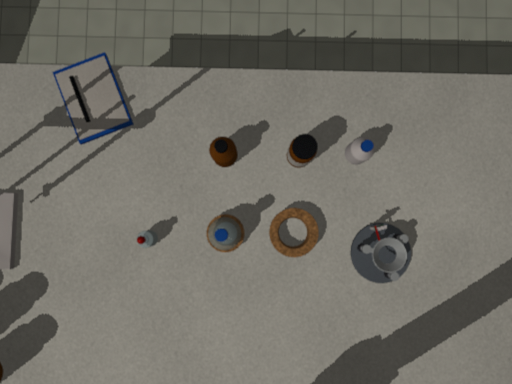

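The flask (blue stopper, top (222,235), side (286,206)) sits in the smaller cork ring. The look-alike is the larger empty ring at top (294,232). The cradle's foot is at top (381,253), with its ring at about (389,255) and its red pointer at (378,235).

```bash
cat > loc.py <<'E'
from h import *
T=arm.get_image("top");S=arm.get_image("side")
def blob(im,lo,hi,box):
    x,y,w,h=box; hs=cv2.cvtColor(im["pixels"],cv2.COLOR_BGR2HSV)[y:y+h,x:x+w]
    m=cv2.inRange(hs,lo,hi); v,u=np.nonzero(m); return u.mean()+x,v.mean()+y,len(u)
B=((100,150,60),(130,255,255))
t=blob(T,*B,(205,215,40,40));s=blob(S,*B,(265,190,40,30));print(t,s)
print("stopper tri",tri(ray(T,*t[:2]),ray(S,*s[:2])),"top@.153",atz(T,*t[:2],.153),"side@.148",atz(S,*s[:2],.148))
print("cork outline z.014",atz(T,226,232.5,.02))
print("bigring",atz(T,294,232,.02))
for n,p,z in(("amber_a",(221,145),.14),("amber_b",(304,147),.14),("white",(367,145),.12),("dropper",(141,239),.09)):print(n,atz(T,*p,z))
# cradle foot
R=arm.regions_of("top","cradle")[0]["pixels"]
g=cv2.cvtColor(T["pixels"],cv2.COLOR_BGR2GRAY)
m=((g<90)&R).astype(np.uint8); c,_=cv2.findContours(m,0,1); c=max(c,key=cv2.contourArea); print("hull",cv2.minEnclosingCircle(c),cv2.fitEllipse(cv2.convexHull(c)))
print("foot",atz(T,381,253,.012),"ring",atz(T,389,255,.078))
r=blob(T,(0,150,80),(8,255,255),(355,215,60,60));print("red",r,atz(T,*r[:2],.075))
cv2.imwrite("pics/cr.png",cv2.resize(np.hstack([T["pixels"][205:295,340:425],T["pixels"][205:265,195:255].repeat(1,0) if 0 else S["pixels"][115:205,285:370]]),None,fx=4.6,fy=4.6,interpolation=cv2.INTER_CUBIC))
V=np.array(T["view"]);print(V.round(3), arm.sense()["eef_rot"],arm.sense()["position"])
E
python3 loc.py
```

```text
(np.float64(220.872), np.float64(234.432), 125) (np.float64(285.4329896907216), np.float64(206.08247422680412), 97)
stopper tri [0.50570025 0.18400966 0.14753397] top@.153 [0.5066381  0.18370415 0.153     ] side@.148 [0.5048818  0.18428492 0.148     ]
cork outline z.014 [0.50694088 0.18170404 0.02      ]
bigring [0.51168484 0.0035549  0.02      ]
amber_a [0.71558182 0.18969218 0.14      ]
amber_b [ 0.71488096 -0.00561334  0.14      ]
white [ 0.72657051 -0.15962454  0.12      ]
dropper [0.48941667 0.38354352 0.09      ]
hull ((381.0111083984375, 251.76666259765625), 30.76460075378418) ((380.6784973144531, 252.03993225097656), (60.35771942138672, 60.87599563598633), 95.72737121582031)
foot [ 0.46068474 -0.22760115  0.012     ] ring [ 0.46113547 -0.22687329  0.078     ]
red (np.float64(376.8695652173913), np.float64(233.1304347826087), 23) [ 0.51440806 -0.19756051  0.075     ]
[[ 0.019 -1.     0.007  0.087]
 [ 0.998  0.02   0.057 -0.604]
 [-0.057  0.005  0.998 -1.047]
 [ 0.     0.     0.     1.   ]] [-1.26587338e-05  9.75588369e-01  2.19607229e-01  1.32241207e-06] [ 0.27849285 -0.58728619  0.21865653]
```

View pics/cr.png

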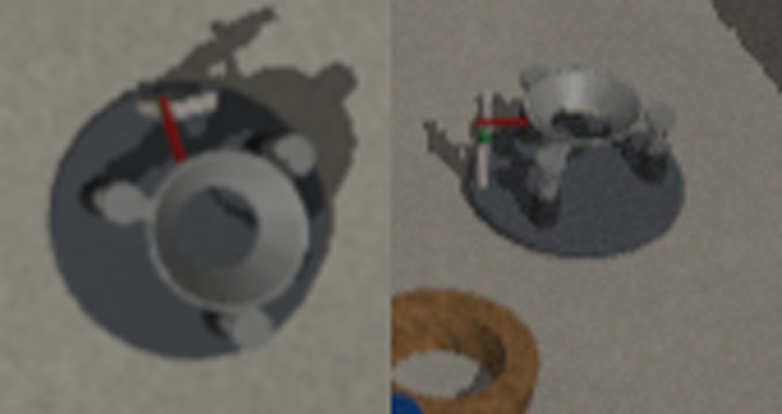

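```bash
cat >> h.py <<'E'
from scipy.spatial.transform import Rotation as Ro
def plan(*tg):
    """targets (tcp x,y,z,az_deg,tilt_deg about tool x); prints shares from the pose now, for each, chained per call"""
    s=arm.sense(); p=np.array(s["position"]); q=s["eef_rot"]; R=Ro.from_quat([q[1],q[2],q[3],q[0]])
    for x,y,z,a,t in tg:
        a=np.radians(a); ca,sa=np.cos(a),np.sin(a)
        Rt=Ro.from_matrix(np.array([[-sa,ca,0],[ca,sa,0],[0,0,-1]]).T)*Ro.from_rotvec([np.radians(t),0,0])
        d=R.inv().apply(np.array([x,y,z])-p)/.25; w=(R.inv()*Rt).as_rotvec()/1.5
        print(d.round(3),w.round(3)); p=np.array([x,y,z]);R=Rt
E
python3 -c "
from h import *
plan((.43,-.40,.27,-40,0),(.53,-.19,.27,-20,0),(.54,0,.27,0,0),(.506,.184,.25,20,0))"
```

```text
[ 0.869 -0.417 -0.205] [-0.    -0.    -0.287]
[ 0.901 -0.234  0.   ] [ 0.     0.    -0.233]
[ 0.728 -0.222  0.   ] [ 0.     0.    -0.233]
[ 0.736 -0.136  0.08 ] [ 0.     0.    -0.233]
```

```bash
python3 -m jog '[[0.2,-0.1,-0.1,0,0,-0.07],[0.44,-0.21,-0.2,0,0,-0.15],[0.65,-0.32,-0.2,0,0,-0.22],[0.87,-0.42,-0.2,0,0,-0.29]]' 1; python3 -m jog '[[0.22,-0.06,0,0,0,-0.06],[0.45,-0.12,0,0,0,-0.12],[0.68,-0.18,0,0,0,-0.17],[0.9,-0.235,0,0,0,-0.233]]'; python3 -m jog '[[0.2,-0.06,0,0,0,-0.06],[0.4,-0.12,0,0,0,-0.12],[0.6,-0.18,0,0,0,-0.17],[0.73,-0.22,0,0,0,-0.233]]';python3 -m jog '[[0.2,-0.03,0,0,0,-0.06],[0.4,-0.07,0.03,0,0,-0.12],[0.6,-0.1,0.06,0,0,-0.17],[0.735,-0.135,0.08,0,0,-0.233],[0.735,-0.135,0.08,0,0,-0.233],[0.735,-0.135,0.08,0,0,-0.233]]'
python3 - <<'E'
from h import *
W=arm.get_image("wrist"); cv2.imwrite("pics/w1.png",W["pixels"])
V=np.array(W["view"]);print(-V[:3,:3].T@V[:3,3],W["fovy"],W["cx"],W["cy"])
hs=cv2.cvtColor(W["pixels"],cv2.COLOR_BGR2HSV);n,l,st,c=cv2.connectedComponentsWithStats(cv2.inRange(hs,(100,150,50),(130,255,255)))
for i in range(1,n):
    if st[i,4]>30: print(st[i],c[i],atz(W,*c[i],.152,True))
s=arm.sense();print(s["position"],s["eef_rot"],s["joint_pos"],s["contact_force"])
E
```

```text
time: 1.35
position: [0.4297, -0.3997, 0.2696]
eef_rot: [0.001, 0.905, 0.426, 0.0]
contact_force: [0.9, -0.6, -0.4]
width: 0.0928
grasp_force: 0.0
time: 1.85
position: [0.5278, -0.1884, 0.269]
eef_rot: [0.0, 0.817, 0.577, 0.0]
contact_force: [0.6, -0.5, 0.9]
width: 0.0933
grasp_force: 0.0
time: 2.35
position: [0.5367, 0.0032, 0.2691]
eef_rot: [-0.0, 0.703, 0.711, 0.001]
contact_force: [0.9, -0.2, -0.3]
width: 0.0932
grasp_force: 0.0
time: 3.1
position: [0.5025, 0.1822, 0.2487]
eef_rot: [0.001, 0.572, 0.82, -0.0]
contact_force: [-0.7, -0.5, -0.4]
width: 0.0928
grasp_force: 0.0
[0.4806063  0.24491981 0.41455757] 65.70646984690485 260.2096215262933 195.47148637709338
[470   9  42  88 559] [479.20035778  53.37745975] [0.66989204 0.41251722 0.152     ]
[247 180  33  33 839] [263.25029797 196.17401669] [0.5063055  0.18395086 0.152     ]
[0.50274228 0.18170378 0.24874599] [ 6.00397561e-04  5.72389849e-01  8.19981335e-01 -3.32985120e-04] [-0.03884091  0.44566127 -0.51902691  1.70415406  0.24951405  1.05788093
 -0.28724784] [ 0.42509802 -0.48115173  0.88320525]
```

View pics/w1.png

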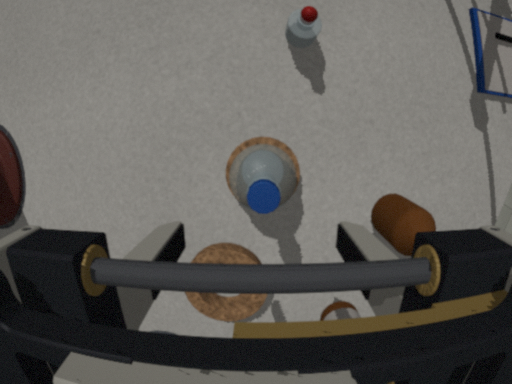

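The wrist view shows the stopper at (263,196), which puts the flask at (0.506, 0.184). That matches the top and side cameras.

```bash
python3 -c "
from h import *
plan((.506,.184,.249,20,0),(.506,.184,.099,20,0))"
```

```text
[ 0.004  0.015 -0.001] [0.    0.001 0.002]
[0.  0.  0.6] [0. 0. 0.]
```

```bash
python3 -m jog '[[0.004,0.015,0,0,0,0],[0.004,0.015,0.12,0,0,0],[0.004,0.015,0.24,0,0,0],[0.004,0.015,0.36,0,0,0],[0.004,0.015,0.48,0,0,0],[0.004,0.015,0.6,0,0,0],[0.004,0.015,0.6,0,0,0],[0.004,0.015,0.6,0,0,0]]' 1;  python3 -c "
from h import *
W=arm.get_image('wrist');cv2.imwrite('pics/w2.png',W['pixels'])
plan((.506,.184,.099,20,0))"
```

```text
time: 4.15
position: [0.5062, 0.1859, 0.0997]
eef_rot: [0.001, 0.571, 0.821, 0.001]
contact_force: [-0.3, -0.4, -0.0]
width: 0.0929
grasp_force: 0.0
[-0.007 -0.004  0.004] [ 0.002 -0.     0.004]
```

View pics/w2.png

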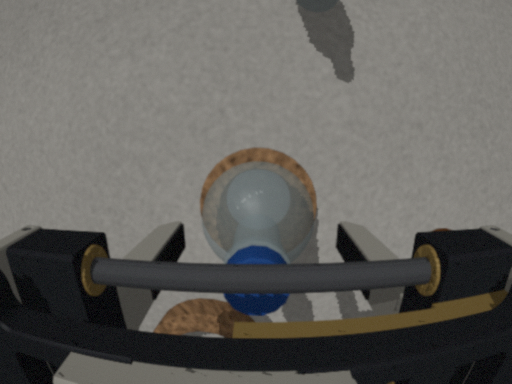

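The stopper (257,280) lies midway between the fingers, so I'm closing the gripper.

```bash
python3 -m jog '[[0,0,0,0,0,0],[0,0,0,0,0,0],[0,0,0,0,0,0],[0,0,0,0,0,0],[0,0,0,0,0,0],[0,0,0,0,0,0],[0,0,0,0,0,0],[0,0,0,0,0,0]]' 0 40
```

```text
time: 5.2
position: [0.505, 0.1858, 0.0987]
eef_rot: [-0.0, 0.571, 0.821, -0.0]
contact_force: [-0.7, 0.2, 0.1]
width: 0.032
grasp_force: 40.0
```

```bash
python3 -m jog '[[0,0,0,0,0,0],[0,0,-0.02,0,0,0],[0,0,-0.04,0,0,0],[0,0,-0.06,0,0,0],[0,0,-0.08,0,0,0],[0,0,-0.08,0,0,0]]'
python3 - <<'E'
from h import *
S=arm.get_image("side");W=arm.get_image("wrist");print(arm.sense()["width"])
cv2.imwrite("pics/g.png",np.hstack([cv2.resize(S["pixels"][160:260,245:325],(400,500),interpolation=2),cv2.resize(W["pixels"][120:340,170:346],(400,500))]))
E
```

```text
time: 5.95
position: [0.5054, 0.186, 0.1192]
eef_rot: [0.0, 0.571, 0.821, 0.001]
contact_force: [-0.4, -0.1, -1.3]
width: 0.0321
grasp_force: 40.0
0.03225136752308213
```

View pics/g.png

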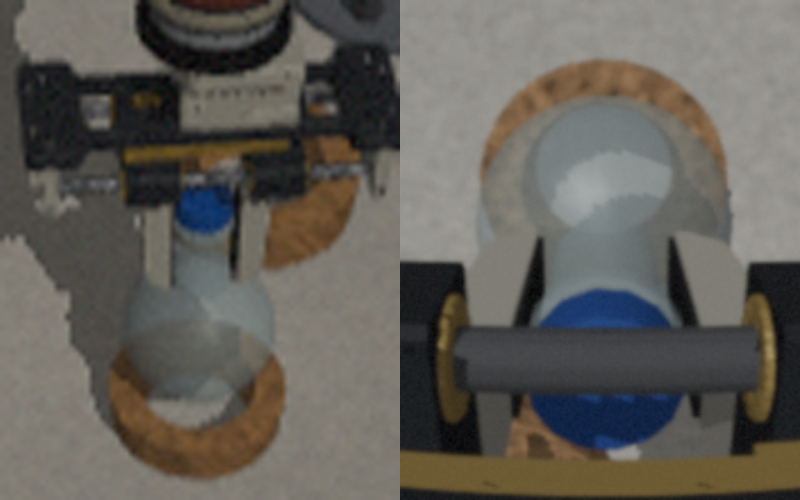

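The flask has come up out of the ring, gripped by its neck. Next I lift it clear and tip it about tool x, then hold.

```bash
python3 -m jog '[[0,0,-0.06,0,0,0],[0,0,-0.15,0,0,0],[0,0,-0.24,0,0,0],[0,0,-0.33,0,0,0],[0,0,-0.42,0,0,0],[0,0,-0.5,0,0,0],[0,0,-0.5,0,0,0]]'; python3 -m jog '[[0,0,0,0.06,0,0],[0,0,0,0.12,0,0],[0,0,0,0.19,0,0],[0,0,0,0.26,0,0],[0,0,0,0.33,0,0],[0,0,0,0.39,0,0],[0,0,0,0.45,0,0],[0,0,0,0.45,0,0]]'
python3 - <<'E'
from h import *
S=arm.get_image("side");s=arm.sense();print(s["joint_pos"],s["width"],Ro.from_quat(np.roll(s["eef_rot"],-1)).as_matrix()[:,2])
cv2.imwrite("pics/t.png",cv2.resize(S["pixels"][110:250,225:345],None,fx=4,fy=4))
E
```

```text
time: 6.92
position: [0.5059, 0.1866, 0.2459]
eef_rot: [0.001, 0.571, 0.821, 0.002]
contact_force: [0.5, 0.2, -1.7]
width: 0.0325
grasp_force: 40.0
time: 7.92
position: [0.5054, 0.1859, 0.2408]
eef_rot: [-0.19, 0.539, 0.774, -0.273]
contact_force: [-0.5, -0.3, -1.4]
width: 0.0333
grasp_force: 40.0
[-0.17424301  0.83786345 -0.46107925  1.16664756  0.18502538  1.8673567
 -0.26471683] 0.03219260424183925 [-0.58605653 -0.21754248 -0.78052099]
```

View pics/t.png

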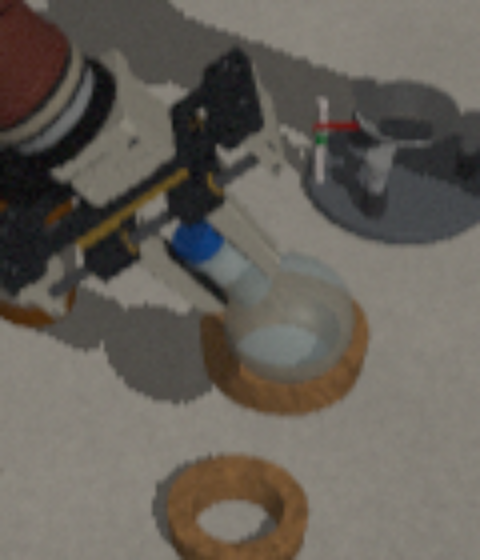

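The flask is tipped about 39° with the tool and well clear of the ring. I'll hold it for a second, then bring it upright.

```bash
python3 -m jog '[[0,0,0,0,0,0],[0,0,0,0,0,0],[0,0,0,0,0,0],[0,0,0,0,0,0],[0,0,0,0,0,0],[0,0,0,0,0,0],[0,0,0,0,0,0],[0,0,0,0,0,0]]'; python3 -m jog '[[0,0,0,-0.06,0,0],[0,0,0,-0.12,0,0],[0,0,0,-0.19,0,0],[0,0,0,-0.26,0,0],[0,0,0,-0.33,0,0],[0,0,0,-0.39,0,0],[0,0,0,-0.45,0,0],[0,0,0,-0.45,0,0]]'; python3 -m jog '[[0,0,0,0,0,0],[0,0,0,0,0,0],[0,0,0,0,0,0],[0,0,0,0,0,0]]'
python3 - <<'E'
from h import *
plan((.506,.184,.245,20,0),(.545,0,.26,0,0),(.50,-.13,.26,-15,0),(.461,-.228,.24,-26,0))
T=arm.get_image("top")
# cradle ring rim: fit
crop=T["pixels"][205:295,340:425]; g=cv2.cvtColor(crop,cv2.COLOR_BGR2GRAY)
c=cv2.HoughCircles(cv2.resize(cv2.GaussianBlur(g,(3,3),0),None,fx=4,fy=4,interpolation=2),cv2.HOUGH_GRADIENT,1,40,param1=80,param2=25,minRadius=55,maxRadius=80)
for u,v,r in c[0][:4]: u=340+(u+.5)/4-.5;v=205+(v+.5)/4-.5; print(u,v,r/4,atz(T,u,v,.078))
E
```

```text
time: 8.98
position: [0.5051, 0.1859, 0.2437]
eef_rot: [-0.189, 0.539, 0.775, -0.272]
contact_force: [-0.1, -0.9, -2.7]
width: 0.0326
grasp_force: 40.0
time: 9.98
position: [0.5032, 0.1851, 0.2442]
eef_rot: [-0.0, 0.571, 0.821, -0.001]
contact_force: [-0.6, 0.1, -1.9]
width: 0.0321
grasp_force: 40.0
time: 10.48
position: [0.5052, 0.186, 0.2434]
eef_rot: [-0.0, 0.571, 0.821, -0.0]
contact_force: [-0.3, 0.5, -2.4]
width: 0.0325
grasp_force: 40.0
[-0.008  0.    -0.006] [-0.    -0.     0.004]
[-0.745 -0.105 -0.06 ] [0.    0.    0.233]
[-0.52 -0.18  0.  ] [0.    0.    0.175]
[-0.419 -0.049  0.08 ] [0.    0.    0.128]Traceback (most recent call last):
  File "<stdin>", line 7, in <module>
TypeError: 'NoneType' object is not subscriptable
```

```bash
python3 -m jog '[[-0.1,-0.01,-0.02,0,0,0.03],[-0.22,-0.03,-0.04,0,0,0.07],[-0.35,-0.05,-0.06,0,0,0.11],[-0.48,-0.07,-0.06,0,0,0.15],[-0.6,-0.085,-0.06,0,0,0.19],[-0.7,-0.1,-0.06,0,0,0.22],[-0.745,-0.105,-0.06,0,0,0.233]]'; python3 -m jog '[[-0.1,-0.04,0,0,0,0.03],[-0.2,-0.08,0,0,0,0.07],[-0.3,-0.11,0,0,0,0.1],[-0.4,-0.14,0,0,0,0.13],[-0.48,-0.17,0,0,0,0.16],[-0.52,-0.18,0,0,0,0.175]]'; python3 -m jog '[[-0.09,-0.01,0.02,0,0,0.03],[-0.18,-0.02,0.04,0,0,0.06],[-0.27,-0.03,0.06,0,0,0.09],[-0.36,-0.04,0.08,0,0,0.12],[-0.42,-0.05,0.08,0,0,0.128],[-0.42,-0.05,0.08,0,0,0.128],[-0.42,-0.05,0.08,0,0,0.128]]'
python3 - <<'E'
from h import *
W=arm.get_image("wrist");S=arm.get_image("side");T=arm.get_image("top");s=arm.sense();print(s["position"],s["joint_pos"])
for n,i in(("W",W),("S",S),("T",T)):
    for r in arm.regions_of({"W":"wrist","S":"side","T":"top"}[n],"flask")[:1]+arm.regions_of({"W":"wrist","S":"side","T":"top"}[n],"ring_seat")[:2]: print(n,r["score"],r["extent"])
a=cv2.resize(W["pixels"],(480,360));b=cv2.resize(S["pixels"][90:210,270:376],(318,360))
cv2.imwrite("pics/c1.png",np.hstack([a,b]))
plan((.461,-.228,.24,-26,0))
E
```

```text
time: 11.4
position: [0.5455, 0.0003, 0.2585]
eef_rot: [0.0, 0.706, 0.708, -0.0]
contact_force: [-0.1, -0.3, -2.3]
width: 0.0322
grasp_force: 40.0
time: 12.15
position: [0.5007, -0.1289, 0.2586]
eef_rot: [-0.0, 0.792, 0.61, -0.0]
contact_force: [-0.2, 0.1, -2.3]
width: 0.0328
grasp_force: 40.0
time: 13.02
position: [0.463, -0.2256, 0.2389]
eef_rot: [-0.0, 0.846, 0.533, 0.001]
contact_force: [-0.1, -0.1, -2.3]
width: 0.0324
grasp_force: 40.0
[ 0.4629463  -0.225473    0.23886141] [ 0.58912329  0.39369115 -0.25254247  1.77589506  0.11440767  0.98588178
 -0.15442889]
W 0.85 [199.7, 161.0, 118.9, 154.4]
W 0.88 [224.8, 127.7, 88.5, 73.0]
S 0.55 [314.0, 78.5, 31.3, 39.7]
S 0.75 [263.0, 277.2, 18.5, 32.4]
S 0.56 [310.0, 131.1, 36.1, 24.2]
T 0.95 [386.5, 236.8, 39.8, 41.8]
T 0.98 [362.1, 225.4, 45.5, 55.1]
[-0.008 -0.002 -0.005] [ 0.    -0.     0.004]
```

View pics/c1.png

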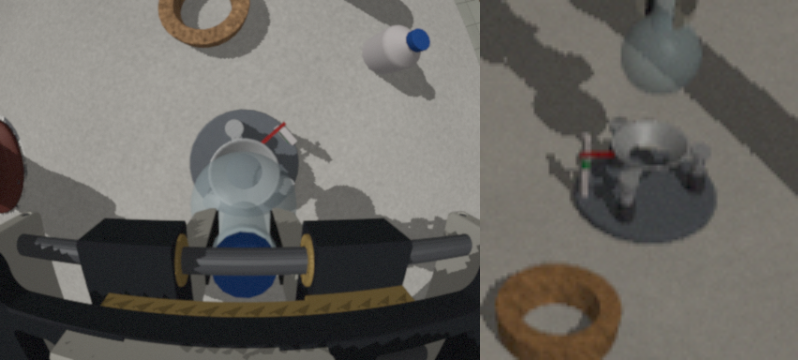

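The wrist and side views show the flask hanging upright over the cradle: bulb at side (330,109), ring at (327,140). I'll cross-check the two positions.

Run:
```python
from h import *
T=arm.get_image("top");S=arm.get_image("side");W=arm.get_image("wrist")
print("ring top",atz(T,389.8,254.6,.078),"side",atz(S,326.9,137.5,.078),"tri",tri(ray(T,389.8,254.6),ray(S,326.9,137.5)),"foot",atz(T,380.7,252,.006),"wrist",atz(W,246*512/480,168*512/480,.078,True))
print("bulb side",atz(S,330.3,109,arm.sense()["position"][2]-.045),"bulb top",atz(T,406.4,257.7,arm.sense()["position"][2]-.045),arm.sense()["position"])
```

```text
ring top [ 0.46215654 -0.22885583  0.078     ] side [ 0.45911189 -0.22663585  0.078     ] tri [ 0.46069425 -0.23020205  0.0749137 ] foot [ 0.46285256 -0.22866807  0.006     ] wrist [ 0.46772591 -0.22338324  0.078     ]
bulb side [ 0.45834963 -0.22099228  0.19365929] bulb top [ 0.46526163 -0.22669275  0.19365929] [ 0.46236866 -0.22655407  0.23865929]
```

```bash
python3 -m jog '[[-0.008,0,0,0,0,0],[-0.008,0,0.08,0,0,0],[-0.008,0,0.16,0,0,0],[-0.008,0,0.23,0,0,0],[-0.008,0,0.29,0,0,0],[-0.008,0,0.33,0,0,0],[-0.008,0,0.35,0,0,0],[-0.008,0,0.35,0,0,0]]'; python3 -m jog '[[0,0,0.01,0,0,0],[0,0,0.02,0,0,0],[0,0,0.03,0,0,0],[0,0,0.04,0,0,0],[0,0,0.04,0,0,0],[0,0,0.04,0,0,0]]'
```

```text
time: 14.62
position: [0.4616, -0.2284, 0.1511]
eef_rot: [-0.0, 0.847, 0.532, 0.0]
contact_force: [-1.0, -0.2, -2.9]
width: 0.0324
grasp_force: 40.0
time: 15.38
position: [0.462, -0.2283, 0.1416]
eef_rot: [0.0, 0.847, 0.532, 0.0]
contact_force: [-0.1, 1.2, 3.1]
width: 0.0325
grasp_force: 40.0
```

```bash
python3 -m jog '[[0,0,0.008,0,0,0],[0,0,0.016,0,0,0],[0,0,0.024,0,0,0],[0,0,0.032,0,0,0],[0,0,0.04,0,0,0],[0,0,0.048,0,0,0],[0,0,0.048,0,0,0],[0,0,0.048,0,0,0]]'
python3 - <<'E'
from h import *
S=arm.get_image("side");T=arm.get_image("top");F=[arm.sense()]
print(F[0]["contact_force"],F[0]["position"],F[0]["wrist_torque"])
cv2.imwrite("pics/p.png",np.hstack([cv2.resize(S["pixels"][95:195,290:370],(440,550),interpolation=2),cv2.resize(T["pixels"][205:295,355:414],(360,550),interpolation=2)]))
E
```

```text
time: 16.38
position: [0.4623, -0.228, 0.1298]
eef_rot: [0.0, 0.847, 0.532, 0.001]
contact_force: [-0.3, 2.2, 8.3]
width: 0.0322
grasp_force: 40.0
[-0.38194878  1.96048578  7.88403706] [ 0.46224694 -0.22805467  0.1297954 ] [ 0.44054781  0.05585676 -0.0371369 ]
```

View pics/p.png

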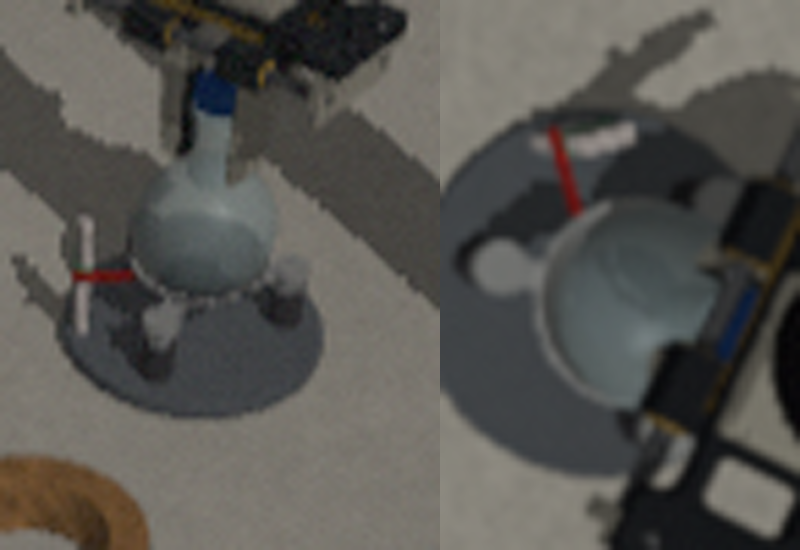

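The flask is seated and upright. The red pointer at crop (85,277) covers the green band, and about 10 N of push puts the ring roughly 15 mm down. I'll hold it there and hand in.

```bash
python3 -m jog '[[0,0,0.002,0,0,0],[0,0,0.002,0,0,0],[0,0,0.002,0,0,0],[0,0,0.002,0,0,0],[0,0,0.002,0,0,0],[0,0,0.002,0,0,0],[0,0,0.002,0,0,0],[0,0,0.002,0,0,0]]'; python3 -c "
from workcell import arm
print(arm.job_done())"
```

```text
time: 17.48
position: [0.4623, -0.228, 0.1294]
eef_rot: [0.0, 0.847, 0.532, 0.001]
contact_force: [-0.3, 2.4, 8.3]
width: 0.0327
grasp_force: 40.0
the job is handed in; nothing more can be done
None
```

I handed the job in at about 17.5 s with the flask upright in the cradle and held down at about 10 N, the red pointer over the green band; I tipped it to about 39° for a second on the way, and no verdict came back.

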